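Uncover the terminals of the orange-covered box

ROBOT

A 7-joint arm with a two-finger parallel gripper is mounted at the origin on a cart in front of the work surface, level with it; the furniture and walls round the work are solid. World frame = base frame: x ahead of the robot, y to its left, z up, the work surface at z = 0. Lengths are in m, angles in rad, forces in N, time in s.
With the tool pointing down it reaches from about 0.35 to 0.9 m from the base axis. Payload 19.9 kg.
Tool frame: the origin (TCP) lies between the finger pads; the fingertips stand 25 mm ahead of it and the grasp point (between the pads) lies 6 mm ahead of it; z points along the fingers, y is the line along which they close (so a half turn about z gives the same grasp; the last joint's range is limited). The gripper opens to 94 mm and grips with 3 to 60 N. Pads are 16 mm wide; open, the fingers measure 119 mm over their backs; the gripper's body (75 mm by 177 mm) begins 78 mm behind the grasp point.
Start: joints at [1.117, 0.417, -0.01, 1.614, 0.005, 1.111, -0.053], TCP at [0.25, -0.573, 0.23] pointing down, gripper open.
Joint ranges: [-2.81, 2.81], [-0.39, 2.02], [-1.27, 1.25], [0.06, 2.57], [-1.19, 4.33], [0.19, 2], [-2.82, 2.82]. Speed limits (rad/s): [1.89, 1.89, 2.39, 2.39, 3.01, 3.01, 3.01].

INTERFACE

Orientations are given as a unit quaternion [x, y, z, w].
In Python, from bench import manip, camera gives the robot as it stands.
- The arm moves only by the tool move_arm, never from a script. Its arguments are lists of equal length, an entry for each row: "dp": the shift along the tool's x, y, z normalised to -1 to 1, where 1 is 0.3 m, a list of three; "delta_rot": the turn, a rotation vector about the tool's x, y, z normalised to -1 to 1, where 1 is 1.5 rad, a list of three. A call has 1 to 20 rows; each row is the pose to reach, as a shift and turn from the pose commanded when the call began, along the tool's axes at that moment; what a row does not reach only later rows make up. A row lasts 1/12 s, in which the tool goes at most 41.7 mm and 7.16 degrees, less where a joint would pass 70% of its speed; a pose out of reach is approached as far as the arm can. A call with a number of a shift or a turn outside -1 to 1 is refused whole. A call with a gripper value outside its range is refused whole. "jaw" is the opening, from 0 (shut) to 1 (fully open), set as the call begins (left out, the last holds). The fingers move at their own pace and stop on an object; the grip force is fixed at half the most. Time passes only in rows, so rows that repeat a pose let the fingers close. It gives the time, the measured TCP pose, the force, the opening and the grip force at its end, in the units of the state.
- manip.state(): the state, without advancing time (a new reading comes with each control period).
- camera(name): name is "side" or "top"; returns a dict with "img" (480x640x3 uint8, red, green, blue), "depth" (480x640 float32, m along the optical axis (not along the pixel's ray), 0 where there is no reading), "fov_y" (degrees; the focal length in pixels is half the picture's height over the tangent of half this angle, whatever the lens; pixels are square), "cx", "cy" (the principal point, pixels), "view" (4x4, takes a point from world to camera coordinates). Camera axes: x right, y down, z forward; pixel columns grow to the right and rows downward; lengths in m; the calibration is good to about 2 mm. A picture is of the moment at which its call begins.
- manip.finish_job(): hands the job in; it is judged then, once.
The state is a dict: "t": time; "joints": joint angles; "qd": joint speeds; "tau": joint torques, N m; "position": TCP position; "eef_rot": TCP orientation; "contact_force": force on the tool from outside, world axes, zero at the start; "wrist_torque": the same for the moment, N m; "width": finger opening in m; "grip_force": force on a finger pad.
Only numpy, scipy, OpenCV 4.12 (cv2) and the standard library are available. Lean on these libraries where they do the work, as an engineer would, in place of code of your own. Each camera call takes 0.05 s, during which the arm holds its last target. There are 200 camera calls.

TASK

Open the terminal box with the orange cover: press its yellow snap tab fully in, then push the released cover by its lug along the rails, off its seat, until it lies flat on the landing deck against the end stop and the terminals are uncovered. Push only, do not lift or tip the cover, and leave the box with the blue cover and everything else on the bench as they are.

Things in the scene. Friction and masses are not known exactly. Their poses are not given: they have to be found in the camera images.
- orange_box: grey terminal box with orange cover (the one to open), screwed down, 176 (x) x 80 mm (ears 112). Origin: centre of underside. +x: the way the cover slides off, from the seat (x -80 to -12 mm) onto a level landing deck (to +85), both 30 mm high. Side walls 38 mm high guide it; lips (42.5 mm high, 58 mm apart) hold it on the seat. End stop 38 mm high; cover origin there x = +50 mm
- orange_tab (a joint): travel in m of the yellow snap tab of the box with the orange cover: 0 = standing out, blocking the cover; 0.011 = fully in. It moves straight down, takes about 5 N, and stays where it is left. It lets the cover pass from 0.009 on
- orange_tab_top (a point): centre of the flat 34 x 34 mm top of that yellow tab, moves with it; 42 mm above the bench when out, 31 mm fully in, at x = 8.5 mm of the box. The orange cover (top 38 mm high) begins 2 mm behind the tab (-x), so press on its middle or front half. The deck round it is 30 mm high
- orange_cover: orange plastic cover, loose, 70 (x) x 66 mm (y), plate top 8 mm above its underside, about 60 g; axes as the box. Origin: centre of its underside, at x = -46, y = 0, z = 30 mm of the box when seated; it can only slide along the box x axis
- orange_lug (a point): middle of the upright rear face of the push lug on the orange cover: face 44 mm wide (y), 38 to 51.5 mm above the bench, 2 mm in front of the cover origin, facing -x; the lug slopes down in front. Behind it the cover top is flat for 37 mm, at 38 mm above the bench
- blue_box: grey terminal box with blue cover (to be left alone), screwed down, 176 (x) x 80 mm (ears 112). Origin: centre of underside. +x: the way the cover slides off, from the seat (x -80 to -12 mm) onto a level landing deck (to +85), both 30 mm high. Side walls 38 mm high guide it; lips (42.5 mm high, 58 mm apart) hold it on the seat. End stop 38 mm high; cover origin there x = +50 mm
- blue_tab (a joint): travel in m of the yellow snap tab of the box with the blue cover: 0 = standing out, blocking the cover; 0.011 = fully in. It moves straight down, takes about 5 N, and stays where it is left. It lets the cover pass from 0.009 on
- blue_tab_top (a point): centre of the flat 34 x 34 mm top of that yellow tab, moves with it; 42 mm above the bench when out, 31 mm fully in, at x = 8.5 mm of the box. The blue cover (top 38 mm high) begins 2 mm behind the tab (-x), so press on its middle or front half. The deck round it is 30 mm high
- blue_cover: blue plastic cover, loose, 70 (x) x 66 mm (y), plate top 8 mm above its underside, about 60 g; axes as the box. Origin: centre of its underside, at x = -46, y = 0, z = 30 mm of the box when seated; it can only slide along the box x axis
- blue_lug (a point): middle of the upright rear face of the push lug on the blue cover: face 44 mm wide (y), 38 to 51.5 mm above the bench, 2 mm in front of the cover origin, facing -x; the lug slopes down in front. Behind it the cover top is flat for 37 mm, at 38 mm above the bench
- screwdriver: black-handled precision screwdriver, 147 mm long, 13 mm thick, lying between the two boxes, a bystander; origin at the centre of its underside
- tweezer: steel tweezers, 124 mm long, 8 mm high, lying at the left, a bystander; origin at the centre of its underside
- jar: white plastic jar, 60 mm across, 74 mm tall, at the left, a bystander; origin at the centre of its underside
- frame: opened phone with green circuit boards, 136 x 68 x 7 mm, lying at the right, a bystander; origin at the centre of its underside
- syringe: yellow flux syringe, 96 mm long, 21 mm thick, lying at the right, a bystander; origin at the centre of its underside
- pliers: small pliers with blue handles, 115 mm long, 9 mm high, lying at the right, a bystander; origin at the centre of its underside
Not all that is in view belongs to the job. There is more than one size of the orange_cover; the job needs the middle-sized.

How it is judged:
On the way, in this order (a step that is already met when the one before it is completed fails the run):
1. the yellow tab of the orange-covered box is pressed in while the cover is still on its seat (value of joint orange_tab above 0.0075 m and x of orange_cover in the frame of orange_box below -0.036 m), for 0.1 s.
2. the fingers push the cover along, past half way (x of orange_cover in the frame of orange_box above -0.01 m and contact force between the fingers and orange_cover above 0.05 N), for 0.05 s.
At the end, for the whole second after the job is handed in: The orange cover lies still on the landing deck, within 8 mm of the end stop (origin over 42 mm in front of the box origin), at seat height within 4 mm, tilted under 0.06 rad; its tab is in over 7.5 mm; the blue cover is on its seat, the blue box's tab out (x of orange_cover in the frame of orange_box above 0.042 m and z of orange_cover in the frame of orange_box between 0.026 and 0.034 m and angle between orange_cover's own z axis and vertical below 0.06 rad and linear speed of orange_cover below 0.01 m/s and value of joint orange_tab above 0.0075 m and x of blue_cover in the frame of blue_box below -0.038 m and value of joint blue_tab below 0.003 m); the robot touches nothing.
It fails at once if the orange cover is lifted more than 8 mm or tipped more than 0.2 rad (z of orange_cover in the frame of orange_box above 0.038 m or angle between orange_cover's own z axis and vertical above 0.2 rad).
It fails at once if the box with the blue cover is worked: its tab pressed more than 3 mm or its cover moved more than 8 mm (value of joint blue_tab above 0.003 m or distance of blue_cover from where it was at the start of the episode above 0.008 m).
It fails at once if a bystander is moved more than 20 mm (distance of any of screwdriver, tweezer, jar, frame, syringe, pliers from where it was at the start of the episode above 0.02 m).
It also fails if it takes over 48 s, if anything falls off the work surface, if the arm or the gripper's body presses on something with over 40 N, if the wrist force passes 120 N, or if a joint passes its speed limit or range.

## Working session

There is one attempt and no reset: what is moved stays moved. The work goes in short steps, Python scripts to look and compute and a tool call to move; the robot and the scene stay as the last step left them, time stands still between calls to the robot, and variables do not carry over. Pictures are saved under pics/ and viewed, at most 10 in all, crops included, and the job is handed in when it is done.

Besides the shell and the picture viewer there is one more tool, called after "Request:" by a JSON object that holds its "op" and its "data", one argument or row to a line. move_arm: Moves the arm, as the interface text tells. Its arguments: {"type":"object","properties":{"dp":{"type":"array"},"delta_rot":{"type":"array"},"jaw":{"type":"number"}},"required":["dp","delta_rot"]}

```bash
mkdir -p pics; cat > h.py <<'E'
import numpy as np, cv2
from bench import manip, camera
def cam(n):
    c=camera(n); c['f']=240/np.tan(np.radians(c['fov_y'])/2); c['T']=np.linalg.inv(c['view']); return c
def pts(c):
    v,u=np.mgrid[0:480,0:640]; d=c['depth']
    P=np.stack([(u-c['cx'])/c['f']*d,(v-c['cy'])/c['f']*d,d],-1)
    return P@c['T'][:3,:3].T+c['T'][:3,3]
def onplane(c,u,v,z):
    r=c['T'][:3,:3]@np.array([(u-c['cx'])/c['f'],(v-c['cy'])/c['f'],1]); o=c['T'][:3,3]
    return o+r*(z-o[2])/r[2]
E
python3 - <<'E'
from h import *
for n in('top','side'):
    c=cam(n); cv2.imwrite(f'pics/{n}0.png',c['img'][...,::-1]); np.savez(f'{n}0.npz',**c)
    print(n,c['T'].round(3).tolist(),c['f'],c['cx'],c['cy'])
print(manip.state())
E
```

```text
top [[-0.005, -0.989, 0.149, 0.301], [-1.0, 0.003, -0.009, -0.036], [0.009, -0.149, -0.989, 1.292], [0.0, 0.0, 0.0, 1.0]] 452.2668791514654 327.0970273698143 243.91776426705323
side [[-0.965, -0.102, 0.24, 0.17], [-0.261, 0.366, -0.893, 1.135], [0.003, -0.925, -0.38, 0.573], [0.0, 0.0, 0.0, 1.0]] 480.99781036944984 313.1333405511422 245.67079725565662
{'t': 0.1, 'joints': array([ 1.11748558,  0.41787004, -0.01031951,  1.61410838,  0.00471936,
        1.11068226, -0.05302654]), 'qd': array([ 0.00040206, -0.00170766,  0.00144656, -0.00079959,  0.00108538,
        0.00181691,  0.00046351]), 'tau': array([ 3.03237939e-03, -8.52568531e+01,  6.40791748e-01, -4.26694465e+01,
       -4.88484569e-02,  1.62753736e-02,  7.56732243e-05]), 'position': array([ 0.2500428 , -0.57247153,  0.22991772]), 'eef_rot': array([ 9.78875621e-01,  2.04455973e-01, -1.52312642e-04, -4.99619529e-04]), 'contact_force': array([-0.11332347,  0.21377473,  0.15925871]), 'wrist_torque': array([ 0.01067562, -0.05942833,  0.01124548]), 'grip_force': 0.0, 'width': 0.09381450050689848}
```

View pics/top0.png

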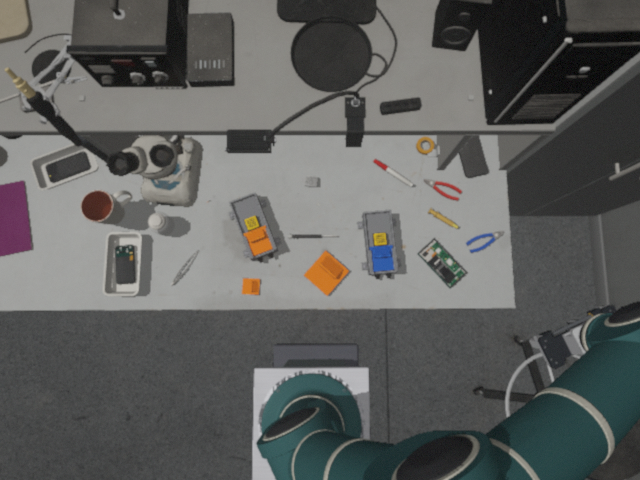

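View pics/side0.png

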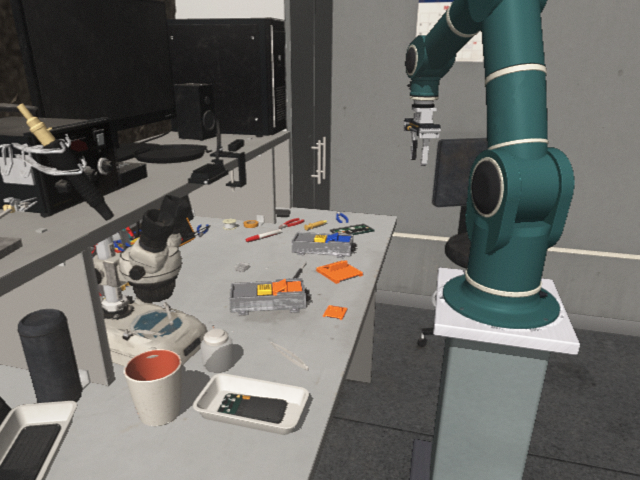

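The top view shows the target box at about (253,228), with its yellow tab at (251,223) and cover at (260,242). It slides off up-left, away from the robot. The other orange pieces, at (252,286) and (327,272), are loose decoys. Next I'll measure.

```bash
python3 - <<'E'
from h import *
for n,roi in(('top',(215,180,290,275)),('side',(215,260,325,330))):
    c=dict(np.load(f'{n}0.npz')); c['f']=float(c['f']); P=pts(c)
    hsv=cv2.cvtColor(c['img'],cv2.COLOR_RGB2HSV); R=np.zeros((480,640),bool); x0,y0,x1,y1=roi; R[y0:y1,x0:x1]=1
    org=R&(hsv[...,0]<=15)&(hsv[...,1]>150)&(hsv[...,2]>80)
    if n=='top': org[272:]=0
    yel=R&(hsv[...,0]>=20)&(hsv[...,0]<=32)&(hsv[...,1]>150)&(hsv[...,2]>80)
    for k,m in(('org',org),('yel',yel)):
        q=P[m]; v,u=np.nonzero(m)
        print(n,k,m.sum(),'px',u.mean().round(1),v.mean().round(1),'med',np.median(q,0).round(4),'z%',np.percentile(q[:,2],[5,50,95]).round(4), 'plane',onplane(c,u.mean(),v.mean(),.042 if k=='yel' else .040).round(4))
        print(cv2.minAreaRect((q[:,:2]*1000).astype(np.float32)))
    box=R&(P[...,2]>.02)&(P[...,2]<.06)&(P[...,0]<.7)
    nn,lab,st,ce=cv2.connectedComponentsWithStats(box.astype(np.uint8)); i=1+st[1:,4].argmax()
    q=P[lab==i]; print('box',len(q),cv2.minAreaRect((q[:,:2]*1000).astype(np.float32)),q.mean(0).round(4))
    if n=='top':
        # shelf extents
        S=(P[...,2]>.1)&(P[...,0]>.3)&(P[...,0]<.9)&(abs(P[...,1])<.5)
        v=np.arange(100,150)
        for r in range(120,150,3): print(r,P[r,235:300:20].round(3).tolist())
    x0,y0,x1,y1=roi; cv2.imwrite(f'pics/{n}c.png',cv2.resize(c['img'][y0:y1,x0:x1,::-1],None,fx=6,fy=6,interpolation=cv2.INTER_CUBIC))
E
```

```text
top org 487 px 258.0 240.3 med [0.5004 0.1455 0.0387] z% [0.0337 0.0387 0.0502] plane [0.5013 0.1456 0.04  ]
((502.267333984375, 146.63160705566406), (71.52912902832031, 64.44400024414062), 20.01706314086914)
top yel 140 px 251.6 222.9 med [0.5506 0.1639 0.0412] z% [0.0356 0.0412 0.0458] plane [0.5507 0.1641 0.042 ]
((551.4522094726562, 164.8914794921875), (32.88825607299805, 34.520469665527344), 25.30412483215332)
box 1810 ((540.55859375, 159.04855346679688), (191.90452575683594, 80.20878601074219), 21.243213653564453) [0.544  0.1603 0.0356]
120 [[0.745, 0.168, 0.292], [0.745, 0.121, 0.293], [0.746, 0.075, 0.289], [0.746, 0.028, 0.29]]
123 [[0.738, 0.168, 0.291], [0.737, 0.121, 0.293], [0.738, 0.075, 0.292], [0.737, 0.028, 0.294]]
126 [[0.732, 0.168, 0.288], [0.731, 0.121, 0.291], [0.731, 0.075, 0.291], [0.731, 0.028, 0.291]]
129 [[0.719, 0.165, 0.301], [0.719, 0.119, 0.3], [0.694, 0.067, 0.362], [0.724, 0.028, 0.29]]
132 [[0.706, 0.162, 0.317], [0.706, 0.117, 0.316], [0.693, 0.068, 0.347], [0.72, 0.029, 0.281]]
135 [[0.697, 0.161, 0.32], [0.699, 0.117, 0.316], [0.828, 0.107, -0.002
[... 264 characters left out ...]
311], [0.8, 0.106, -0.004], [0.8, 0.046, -0.002]]
147 [[0.672, 0.162, 0.311], [0.672, 0.117, 0.312], [0.79, 0.106, 0.0], [0.792, 0.047, -0.006]]
side org 375 px 291.4 284.4 med [0.497  0.1469 0.0383] z% [0.0058 0.0383 0.0501] plane [0.4927 0.1356 0.04  ]
((373.2073059082031, 556.5581665039062), (130.04898071289062, 1219.9400634765625), 13.920318603515625)
side yel 147 px 264.1 289.5 med [0.5481 0.1789 0.0407] z% [0.0307 0.0407 0.0431] plane [0.5462 0.182  0.042 ]
((550.7098999023438, 171.41943359375), (34.102420806884766, 35.93893814086914), 20.42791175842285)
box 1683 ((537.6809692382812, 164.58599853515625), (190.34573364257812, 87.87681579589844), 21.12556266784668) [0.5386 0.1753 0.0345]
```

View pics/topc.png

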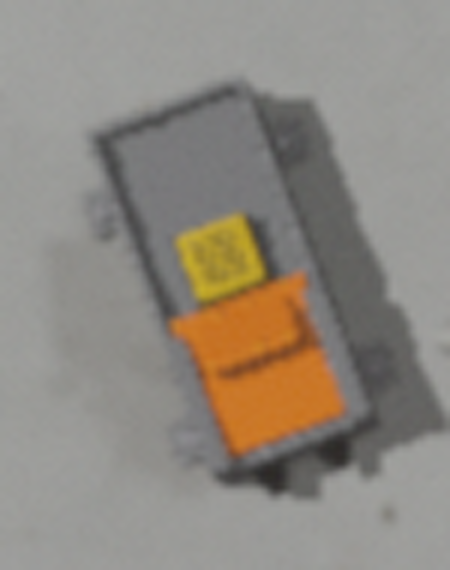

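The tab centre comes out at about (0.551, 0.164) with yaw about 20.7°. Heights (41 and 38 mm) and sizes match the given values. Tool x is already near the box axis, at 23.6°. I'll close the fingers and move across above everything.

Request:
{"op": "move_arm", "data": {
  "dp": [
    [0.03,-0.03,0],
    [0.1,-0.097,0],
    [0.18,-0.174,0],
    [0.26,-0.25,0],
    [0.34,-0.33,0],
    [0.42,-0.405,0],
    [0.5,-0.48,0],
    [0.58,-0.56,0],
    [0.66,-0.64,0],
    [0.74,-0.715,0],
    [0.82,-0.79,0],
    [0.89,-0.86,0],
    [0.93,-0.9,0],
    [0.95,-0.92,0],
    [0.95,-0.92,0],
    [0.95,-0.92,0]
  ],
  "delta_rot": [
    [0,0,0.01],
    [0,0,0.02],
    [0,0,0.033],
    [0,0,0.033],
    [0,0,0.033],
    [0,0,0.033],
    [0,0,0.033],
    [0,0,0.033],
    [0,0,0.033],
    [0,0,0.033],
    [0,0,0.033],
    [0,0,0.033],
    [0,0,0.033],
    [0,0,0.033],
    [0,0,0.033],
    [0,0,0.033]
  ],
  "jaw": 0
}}

```text
t: 1.43
position: [0.4005, -0.2065, 0.2303]
eef_rot: [0.984, 0.18, -0.0, -0.0]
contact_force: [-0.1, 0.0, -0.2]
width: 0.0006
grip_force: 0.0
```

Request:
{"op": "move_arm", "data": {
  "dp": [
    [0.03,-0.03,0],
    [0.1,-0.1,0],
    [0.18,-0.19,0],
    [0.26,-0.28,0],
    [0.34,-0.36,0],
    [0.42,-0.45,0],
    [0.5,-0.53,0],
    [0.58,-0.62,0],
    [0.66,-0.7,0],
    [0.74,-0.79,0],
    [0.81,-0.86,0],
    [0.87,-0.93,0],
    [0.91,-0.97,0],
    [0.918,-0.978,0.05],
    [0.918,-0.978,0.13],
    [0.918,-0.978,0.21],
    [0.918,-0.978,0.29],
    [0.918,-0.978,0.333],
    [0.918,-0.978,0.333],
    [0.918,-0.978,0.333]
  ],
  "delta_rot": [
    [0,0,0],
    [0,0,0],
    [0,0,0],
    [0,0,0],
    [0,0,0],
    [0,0,0],
    [0,0,0],
    [0,0,0],
    [0,0,0],
    [0,0,0],
    [0,0,0],
    [0,0,0],
    [0,0,0],
    [0,0,0],
    [0,0,0],
    [0,0,0],
    [0,0,0],
    [0,0,0],
    [0,0,0],
    [0,0,0]
  ]
}}

```text
t: 3.1
position: [0.5548, 0.1654, 0.1306]
eef_rot: [0.984, 0.18, -0.0, 0.0]
contact_force: [0.6, 1.3, 1.4]
width: 0.0003
grip_force: 0.0
```

```bash
python3 - <<'E'
from h import *
a=cam('side')['img'][200:340,190:350,::-1]; b=cam('top')['img'][150:290,190:350,::-1]
cv2.imwrite('pics/chk1.png',cv2.resize(np.hstack([a,b]),None,fx=2.5,fy=2.5,interpolation=cv2.INTER_CUBIC))
s=manip.state(); print(s['position'],s['eef_rot'],s['joints'])
E
```

```text
[0.5552706  0.16603384 0.13187184] [ 9.83689993e-01  1.79870306e-01  8.17388028e-04 -4.46438370e-05] [ 0.01912504  0.48953486 -0.46639008  1.80472547  0.27163161  0.90922889
 -1.77718661]
```

View pics/chk1.png

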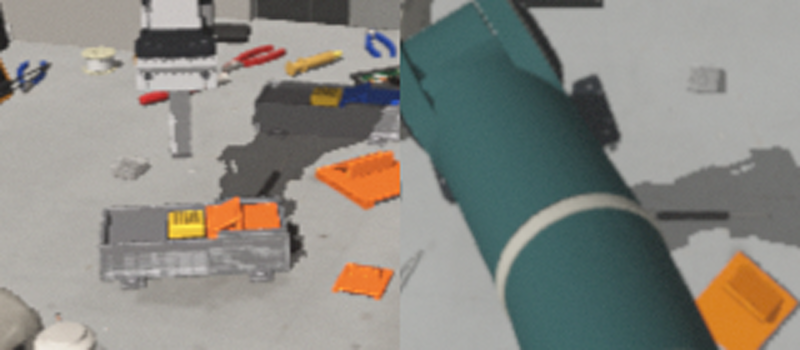

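The fingers hang over the box, in line with the tab in the side view. Descending to just above the tab.

Request:
{"op": "move_arm", "data": {
  "dp": [
    [0,0,0.04],
    [0,0,0.08],
    [0,0,0.12],
    [0,0,0.15],
    [0,0,0.17],
    [0,0,0.18],
    [0,0,0.18],
    [0,0,0.18]
  ],
  "delta_rot": [
    [0,0,0],
    [0,0,0],
    [0,0,0],
    [0,0,0],
    [0,0,0],
    [0,0,0],
    [0,0,0],
    [0,0,0]
  ]
}}

```text
t: 3.87
position: [0.5544, 0.1664, 0.0766]
eef_rot: [0.984, 0.18, -0.0, -0.0]
contact_force: [0.1, -0.7, 0.4]
width: 0.0002
grip_force: 0.0
```

```bash
python3 - <<'E'
from h import *
a=cam('side')['img'][230:330,210:330,::-1]
cv2.imwrite('pics/chk2.png',cv2.resize(a,None,fx=6,fy=6,interpolation=cv2.INTER_CUBIC))
s=manip.state(); print(s['position'],s['eef_rot'],s['contact_force'])
E
```

```text
[0.55461449 0.16635557 0.07687423] [ 9.83635386e-01  1.80170409e-01  2.14413403e-04 -7.15694366e-05] [-0.02682511 -0.85374732  0.48302311]
```

View pics/chk2.png

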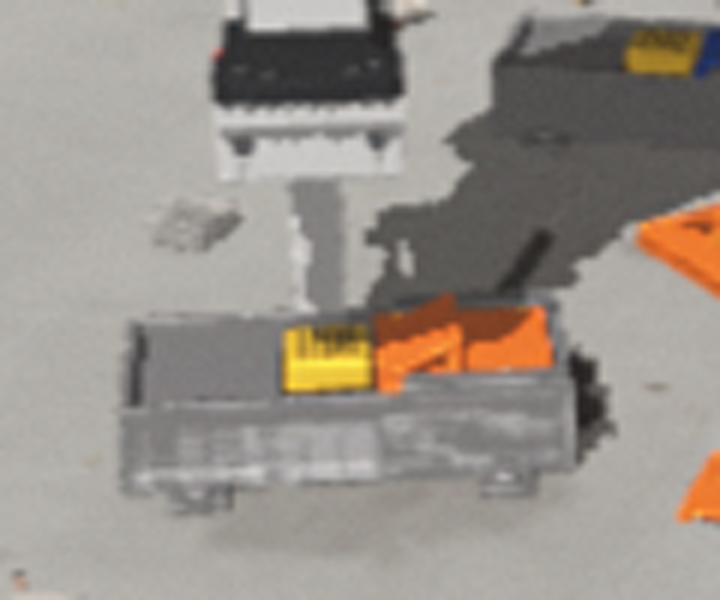

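The fingertip shows at about crop (318,310), which is pixel (263,282), just above the tab top. I'll check this by projection.

```bash
python3 - <<'E'
from h import *
c=cam('side');V=c['view']
def pr(p):
    q=V@np.r_[p,1]; return (q[0]/q[2]*c['f']+c['cx']-210)*6,(q[1]/q[2]*c['f']+c['cy']-230)*6
ex=np.array([.9352,.3541,0]);ey=np.array([-.3541,.9352,0])
t=np.array([.5546,.1664,.0519])
for a in(-8,8):
    for b in(-12.5,12.5): print('tip',a,b,np.round(pr(t+ex*a/1e3+ey*b/1e3)))
t=np.array([.5507,.1643,.042])
for a in(-17,17):
    for b in(-17,17): print('tab',a,b,np.round(pr(t+ex*a/1e3+ey*b/1e3)))
P=pts(c);s=P[262:281,250:275]; 
for r in(264,272,278): print(P[r,259:268].round(3).tolist())
E
```

```text
tip -8 -12.5 [337. 300.]
tip -8 12.5 [338. 328.]
tip 8 -12.5 [298. 302.]
tip 8 12.5 [297. 330.]
tab -17 -17 [371. 315.]
tab -17 17 [373. 354.]
tab 17 -17 [287. 319.]
tab 17 17 [287. 357.]
[[0.557, 0.179, 0.106], [0.554, 0.182, 0.107], [0.552, 0.181, 0.107], [0.551, 0.176, 0.105], [0.548, 0.178, 0.107], [0.546, 0.178, 0.107], [0.544, 0.175, 0.106], [0.541, 0.176, 0.106], [0.624, -0.044, -0.0]]
[[0.557, 0.183, 0.087], [0.556, 0.179, 0.085], [0.554, 0.178, 0.085], [0.55, 0.18, 0.087], [0.549, 0.177, 0.085], [0.546, 0.18, 0.087], [0.542, 0.181, 0.088], [0.543, 0.174, 0.085], [0.605, 0.006, -0.0]]
[[0.611, 0.051, 0.002], [0.555, 0.184, 0.072], [0.553, 0.182, 0.071], [0.551, 0.181, 0.071], [0.55, 0.177, 0.07], [0.548, 0.175, 0.069], [0.545, 0.177, 0.07], [0.543, 0.176, 0.07], [0.541, 0.175, 0.07]]
```

Tip and tab agree within a few mm, so I'll press.

Request:
{"op": "move_arm", "data": {
  "dp": [
    [0,0,0.015],
    [0,0,0.03],
    [0,0,0.04],
    [0,0,0.05],
    [0,0,0.055],
    [0,0,0.06],
    [0,0,0.065],
    [0,0,0.068],
    [0,0,0.07],
    [0,0,0.07],
    [0,0,0.07],
    [0,0,0.07]
  ],
  "delta_rot": [
    [0,0,0],
    [0,0,0],
    [0,0,0],
    [0,0,0],
    [0,0,0],
    [0,0,0],
    [0,0,0],
    [0,0,0],
    [0,0,0],
    [0,0,0],
    [0,0,0],
    [0,0,0]
  ]
}}

```text
t: 4.97
position: [0.5547, 0.1663, 0.0562]
eef_rot: [0.984, 0.18, 0.0, 0.0]
contact_force: [-1.4, -0.8, 14.9]
width: 0.0005
grip_force: 7.0
```

Force rose to 15 N with the tip at 31.2 mm, so the tab is fully in. Now up, back past the lug, and down behind it.

Request:
{"op": "move_arm", "data": {
  "dp": [
    [0,0,-0.05],
    [0,0,-0.12],
    [0,0,-0.16],
    [-0.05,0,-0.17],
    [-0.13,0,-0.17],
    [-0.21,0,-0.17],
    [-0.25,0,-0.17],
    [-0.26,0,-0.17],
    [-0.26,0,-0.15],
    [-0.26,0,-0.12],
    [-0.26,0,-0.09],
    [-0.26,0,-0.07],
    [-0.26,0,-0.055],
    [-0.26,0,-0.045],
    [-0.26,0,-0.042],
    [-0.26,0,-0.042],
    [-0.26,0,-0.042]
  ],
  "delta_rot": [
    [0,0,0],
    [0,0,0],
    [0,0,0],
    [0,0,0],
    [0,0,0],
    [0,0,0],
    [0,0,0],
    [0,0,0],
    [0,0,0],
    [0,0,0],
    [0,0,0],
    [0,0,0],
    [0,0,0],
    [0,0,0],
    [0,0,0],
    [0,0,0],
    [0,0,0]
  ]
}}

```text
t: 6.38
position: [0.4816, 0.1387, 0.0683]
eef_rot: [0.984, 0.18, 0.0, -0.0]
contact_force: [0.9, 0.4, 0.1]
width: 0.0005
grip_force: 0.0
```

```bash
python3 - <<'E'
from h import *
c=cam('side');a=c['img'][230:330,210:330,::-1]
cv2.imwrite('pics/chk3.png',cv2.resize(a,None,fx=6,fy=6,interpolation=cv2.INTER_CUBIC))
s=manip.state(); print(s['position'],s['contact_force'])
E
```

```text
[0.48163982 0.13868278 0.06841777] [0.70229792 1.15547644 0.43517875]
```

View pics/chk3.png

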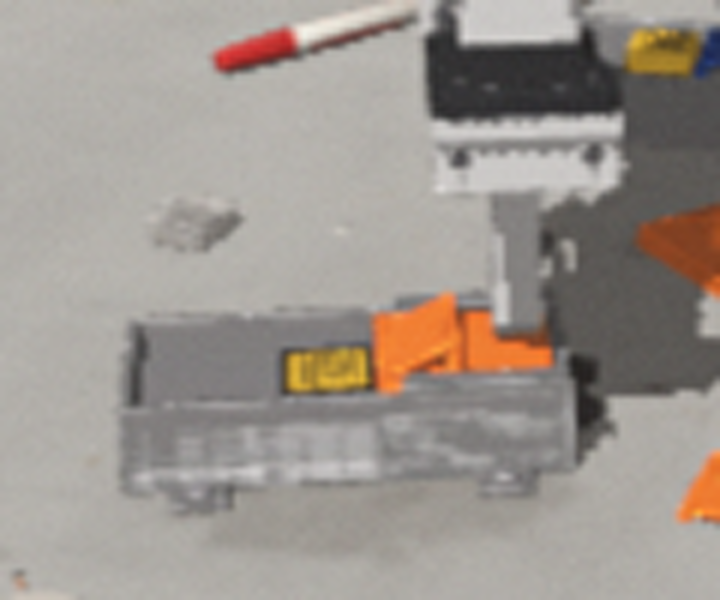

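Tab is down (crop 327,370) and the finger stands behind the lug on the cover, with a gap of about 12 mm. Now I'll push gently.

Request:
{"op": "move_arm", "data": {
  "dp": [
    [0.015,0,0],
    [0.03,0,0],
    [0.04,0,0],
    [0.05,0,0],
    [0.06,0,0],
    [0.075,0,0],
    [0.09,0,0],
    [0.105,0,0],
    [0.12,0,0],
    [0.135,0,0],
    [0.15,0,0],
    [0.165,0,0],
    [0.18,0,0],
    [0.195,0,0],
    [0.21,0,0],
    [0.225,0,0],
    [0.24,0,0],
    [0.255,0,0],
    [0.26,0,0],
    [0.26,0,0]
  ],
  "delta_rot": [
    [0,0,0],
    [0,0,0],
    [0,0,0],
    [0,0,0],
    [0,0,0],
    [0,0,0],
    [0,0,0],
    [0,0,0],
    [0,0,0],
    [0,0,0],
    [0,0,0],
    [0,0,0],
    [0,0,0],
    [0,0,0],
    [0,0,0],
    [0,0,0],
    [0,0,0],
    [0,0,0],
    [0,0,0],
    [0,0,0]
  ]
}}

```text
t: 8.1
position: [0.5547, 0.1664, 0.0681]
eef_rot: [0.984, 0.18, 0.0, -0.0]
contact_force: [0.4, 0.2, -0.1]
width: 0.0006
grip_force: 0.0
```

```bash
python3 - <<'E'
from h import *
c=cam('side');a=c['img'][230:330,210:330,::-1]
cv2.imwrite('pics/chk4.png',cv2.resize(a,None,fx=6,fy=6,interpolation=cv2.INTER_CUBIC))
s=manip.state(); print(s['position'],s['contact_force'])
E
```

```text
[0.55446683 0.16634298 0.06811205] [ 0.08048329 -0.49290036 -0.72984752]
```

View pics/chk4.png

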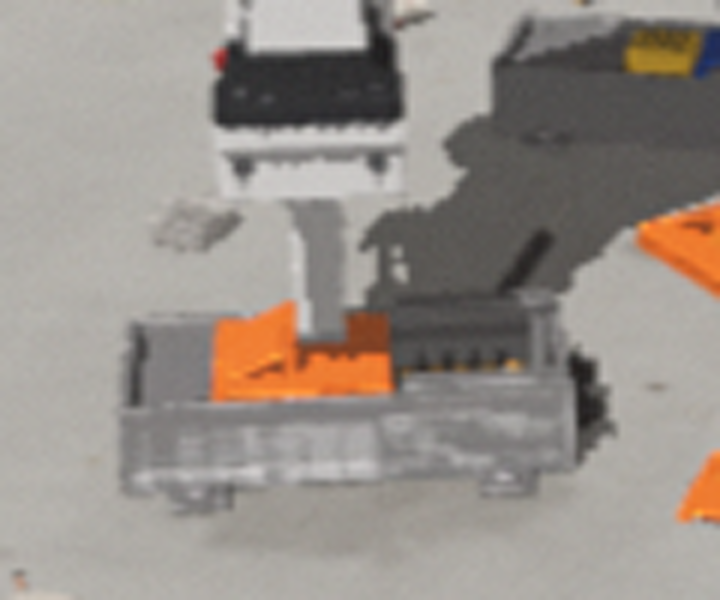

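The cover slides flat, with its front edge at crop x≈213 and the end stop near 145, so about 30 mm is left.

Request:
{"op": "move_arm", "data": {
  "dp": [
    [0.012,0,0],
    [0.025,0,0],
    [0.04,0,0],
    [0.055,0,0],
    [0.068,0,0],
    [0.078,0,0],
    [0.085,0,0],
    [0.09,0,0],
    [0.094,0,0],
    [0.098,0,0],
    [0.1,0,0],
    [0.102,0,0],
    [0.104,0,0],
    [0.104,0,0]
  ],
  "delta_rot": [
    [0,0,0],
    [0,0,0],
    [0,0,0],
    [0,0,0],
    [0,0,0],
    [0,0,0],
    [0,0,0],
    [0,0,0],
    [0,0,0],
    [0,0,0],
    [0,0,0],
    [0,0,0],
    [0,0,0],
    [0,0,0]
  ]
}}

```text
t: 9.32
position: [0.5837, 0.1773, 0.0682]
eef_rot: [0.984, 0.18, 0.0, -0.0]
contact_force: [0.2, -0.1, 0.0]
width: 0.0006
grip_force: 0.0
```

Not at the stop yet, so I'll creep on.

Request:
{"op": "move_arm", "data": {
  "dp": [
    [0.002,0,0],
    [0.004,0,0],
    [0.006,0,0],
    [0.008,0,0],
    [0.01,0,0],
    [0.01,0,0]
  ],
  "delta_rot": [
    [0,0,0],
    [0,0,0],
    [0,0,0],
    [0,0,0],
    [0,0,0],
    [0,0,0]
  ]
}}

```text
t: 9.82
position: [0.5851, 0.1777, 0.0679]
eef_rot: [0.984, 0.18, -0.002, 0.001]
contact_force: [-11.1, -4.2, 10.1]
width: 0.0008
grip_force: 6.2
```

Stop reached, with 11 N against the push. Back off horizontally, then up and away.

Request:
{"op": "move_arm", "data": {
  "dp": [
    [-0.01,0,0],
    [-0.03,0,0],
    [-0.05,0,0],
    [-0.06,0,-0.01],
    [-0.06,0,-0.06],
    [-0.06,0,-0.14],
    [-0.06,0,-0.22],
    [-0.1,0,-0.3],
    [-0.2,0,-0.36],
    [-0.3,0,-0.4],
    [-0.4,0,-0.43],
    [-0.5,0,-0.45],
    [-0.6,0,-0.45],
    [-0.66,0,-0.45],
    [-0.68,0,-0.45],
    [-0.68,0,-0.45]
  ],
  "delta_rot": [
    [0,0,0],
    [0,0,0],
    [0,0,0],
    [0,0,0],
    [0,0,0],
    [0,0,0],
    [0,0,0],
    [0,0,0],
    [0,0,0],
    [0,0,0],
    [0,0,0],
    [0,0,0],
    [0,0,0],
    [0,0,0],
    [0,0,0],
    [0,0,0]
  ]
}}

```text
t: 11.15
position: [0.3951, 0.1056, 0.2037]
eef_rot: [0.984, 0.18, 0.001, 0.001]
contact_force: [-0.0, 0.4, 0.8]
width: 0.0001
grip_force: 0.0
```

```bash
python3 - <<'E'
from h import *
c=cam('side');a=c['img'][210:350,190:370,::-1]
cv2.imwrite('pics/chk5.png',cv2.resize(a,None,fx=4,fy=4,interpolation=cv2.INTER_CUBIC))
s=manip.state(); print(s['t'],s['position'],s['contact_force'],abs(s['qd']).max())
E
```

```text
11.2 [0.39614909 0.10602734 0.20366698] [0.26666553 0.52712695 0.4816636 ] 0.03395250855981437
```

View pics/chk5.png

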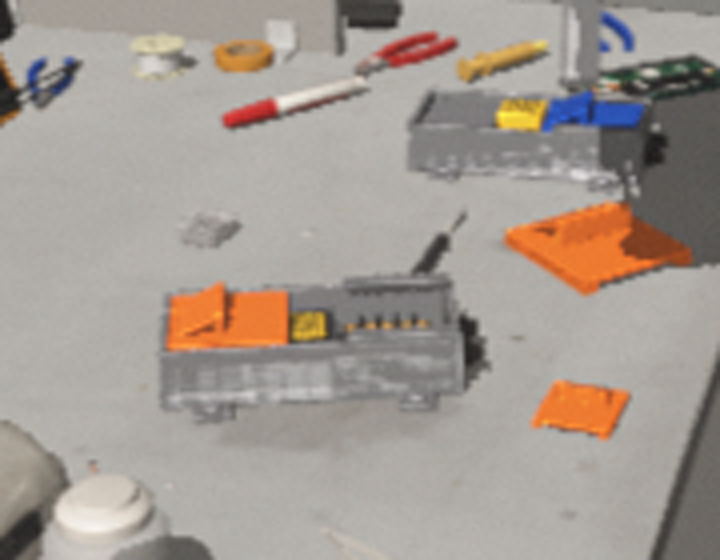

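The orange cover lies flat against the end stop (front edge at crop x≈168). The tab is in (310,325), the terminals are uncovered, and the blue box is untouched. Handing in.

```bash
python3 -c "
from bench import manip
print(manip.finish_job())"
```

```text
the job is handed in; nothing more can be done
None
```

I pressed the orange box's snap tab fully in and pushed its cover flat along the rails to the end stop, which uncovered the terminals; in the last picture the blue box looks unchanged, and the job is handed in (no verdict was returned).

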